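# Pull out the circuit-board tray with the hook

### The job

Take the hook tool from its rest, put its bent-down tip into the finger hole of the tray that holds the green L-shaped phone circuit board, and use it to pull that tray out as far as its stop. Then lift the hook clear of the tray and lay it back on its rest the way it lay before.

Things in the scene. Friction and masses are not known exactly. Their poses are not given: they have to be found in the camera images.
- hook: Hook tool, 70 g: black handle bar 120 long (x), 14 wide (y), 18 high (z); a 5 mm steel rod leaves the middle of its +x end, runs on 30 mm and bends straight down. Origin: centre of the handle's underside; x towards the rod, z up. It starts lying level on its rest, underside 46 above the bench; grip it from above at its middle, across the 14 mm.
- hook_tip (a point): Lower end of the hook's bent-down rod, 90 mm ahead (x) of the handle's middle and 33.5 mm below the handle's underside; axes as the hook's. On the rest it hangs free past the front post.
- hook_rest: The hook's rest, aluminium, fixed. Two posts 46 high, 20 long (x), 36 wide, centred 44 mm either side of the middle, with side lips 10 mm higher that leave a seat 28 mm wide for the handle; between the posts only a base 6 mm high. Origin: centre of the underside; x along the row of posts, as the hook lies.
- board_hole (a point): Centre of the tray's finger hole, 20 mm across, right through, at the upper face of the tongue, 34 mm above the bench. The tongue is a white plate 5 thick, 38 wide, sticking out 36 mm from the tray's front, only air beneath, the hole in its middle. Axes: x into the sleeve (the tray pulls out along -x), z up; it moves with the tray.
- board_tray (a joint): How far the tray with the green L-shaped circuit board is out: 0 shut, 0.08 m at its stop. It starts 0 to 12 mm ajar, slides with about 1.5 N friction and stays where left. It is one of three white trays in grey sleeves (150 deep, 90 wide, 46 high, clear cover, fixed); the others hold black battery cells and round lenses.

How it is judged:
By the outcome, as a careful person would: the job done as asked, in the order asked, and still so for the second after the job is handed in, with the robot touching nothing.
It also fails if it takes over 51 s, if anything falls off the work surface, if the arm or the gripper's body presses on something with over 40 N, if the wrist force passes 120 N, or if a joint passes its speed limit or range.

### The arm

A 6-joint arm with a two-finger parallel gripper is mounted at the origin on the work surface. World frame = base frame: x ahead of the robot, y to its left, z up, the work surface at z = 0. Lengths are in m, angles in degrees, forces in N, time in s.
With the tool pointing down it reaches from about 0.25 to 0.725 m from the base axis. Payload 9.7 kg.
Tool frame: the origin (TCP) lies at the very end of the fingers, on their centre line; the grasp point (between the pads) lies 19 mm behind it; z points along the fingers, y is the line along which they close (so a half turn about z gives the same grasp; the last joint's range is limited). The gripper opens to 85 mm and grips with 20 to 120 N. Pads are 22 mm wide; open, the fingers measure 114 mm over their backs; the gripper's body (76 mm by 85 mm) begins 54 mm behind the grasp point. The pads swing forward as they close: fully open they stand 13 mm farther back than shut.
Start: joints at [75.287, 4.979, 10.078, 95.1, 0, 90], TCP at [0.14, 0.532, 0.231] pointing down, gripper open.
Joint ranges: [-179.16, 179.16], [-48.56, 103.87], [-65.8, 70.77], [-126.05, 130.52], [-82.76, 87.17], [-180, 180]. Speed limits (degrees/s): [127.2, 127.2, 147.25, 180, 180, 180].

### API

Orientations are given as [roll, pitch, yaw] about the fixed x, y, z axes, in that order (R = Rz(yaw) Ry(pitch) Rx(roll)).
In Python, from workcell import telemetry, optics, workorder gives the robot as it stands.
- The arm moves only by the shell command python3 -m handwheel 'ROWS' [FORCE]. ROWS is JSON, a list of rows, each an object of numbers: "tx", "ty", "tz": the shift along the tool's x, y, z in m; "ax", "ay", "az": the turn, a rotation vector about the tool's x, y, z in degrees; "jaw": the gripper command: -1 is shut, 1 is fully open, values between are in proportion. A call has exactly 10 rows; each row shifts and turns the commanded pose from where the row before left it, along the tool's axes as they then stand; what a row does not reach is not made up. A row lasts 1/8 s, in which the tool goes at most 62.5 mm and 10.7 degrees, less where a joint would pass 70% of its speed; a pose out of reach is approached as far as the arm can. A call is refused whole if a number of a shift passes 0.0625 or a number of a turn 10.7, either way. A call with a gripper value outside its range is refused whole. The fingers move at their own pace and stop on an object; FORCE is the grip in N (left out, the last holds). Time passes only in rows, so rows that do not move let the fingers close, or fill a call up. It gives the time, the measured TCP pose, the force, the opening and the grip force at its end, in the units of the state.
- telemetry.get_obs(): the state, without advancing time (a new reading comes with each control period).
- optics.camera(name): name is "scene" or "top" or "wrist"; returns a dict with "color" (480x640x3 uint8, red, green, blue), "K" (3x3 intrinsics, pixels), "extrinsics" (4x4, takes a point from camera to world coordinates); the wrist camera has in their place "mount" (4x4, takes a point from camera to tool coordinates, whose origin is the TCP and whose axes are the flange's). Camera axes: x right, y down, z forward; pixel columns grow to the right and rows downward; lengths in m; the calibration is good to about 2 mm. A picture is of the moment at which its call begins: read the wrist's pose just before it. There is no depth.
- workorder.job_done(): hands the job in; it is judged then, once.
The state is a dict: "time": time; "q": joint angles; "qd": joint speeds; "joint_efforts": joint torques, N m; "ee_pos": TCP position; "tcp_rot": TCP orientation; "wrist_force": force on the tool from outside, world axes, zero at the start; "torque": the same for the moment, N m; "opening": finger opening in m; "grasp_force": force on a finger pad.
Only numpy, scipy, OpenCV 4.12 (cv2) and the standard library are available. Lean on these libraries where they do the work, as an engineer would, in place of code of your own. Each camera call takes 0.05 s, during which the arm holds its last target. There are 200 camera calls.

## Working session

There is one attempt and no reset: what is moved stays moved. The work goes in short steps, Python scripts to look and compute and a shell command to move; the robot and the scene stay as the last step left them, time stands still between calls to the robot, and variables do not carry over. Pictures are saved under pics/ and viewed, at most 10 in all, crops included, and the job is handed in when it is done.

```bash
mkdir -p pics
python3 - <<'E'
from workcell import telemetry, optics
import cv2,numpy as np
o=telemetry.get_obs(); print({k:np.round(v,4).tolist() for k,v in o.items()})
for n in ["scene","top"]:
    c=optics.camera(n); cv2.imwrite(f"pics/{n}0.png",c["color"][:,:,::-1]); np.savez(f"{n}0.npz",**c)
    print(n,c["K"].tolist(),np.round(c["extrinsics"],4).tolist())
E
```

```text
{'time': 0.0, 'q': [75.2845, 5.0104, 10.0319, 95.0986, -0.0002, 90.0015], 'qd': [0.0813, -0.1043, 0.0619, 0.1033, -0.0264, -0.0289], 'joint_efforts': [-0.0001, -52.039, 46.4806, 0.0163, 0.0, -0.0], 'ee_pos': [0.1397, 0.5317, 0.2306], 'tcp_rot': [-179.9229, 0.0002, 165.283], 'wrist_force': [-0.392, 0.921, -0.6988], 'torque': [-0.0382, 0.0073, 0.0313], 'grasp_force': 0.0, 'opening': 0.0853}
scene [[603.0615241036011, 0.0, 320.5675256466387], [0.0, 603.0615241036011, 239.7229394268289], [0.0, 0.0, 1.0]] [[0.4754, 0.7388, -0.4777, 1.1962], [0.8798, -0.4023, 0.2533, -0.3888], [-0.005, -0.5406, -0.8412, 1.0845], [0.0, 0.0, 0.0, 1.0]]
top [[549.0398310736398, 0.0, 329.4451887640618], [0.0, 549.0398310736398, 243.82329769727835], [0.0, 0.0, 1.0]] [[0.0132, -0.9844, 0.1755, 0.4305], [-0.9999, -0.0117, 0.0099, -0.0665], [-0.0077, -0.1756, -0.9844, 1.0825], [0.0, 0.0, 0.0, 1.0]]
```

View pics/top0.png

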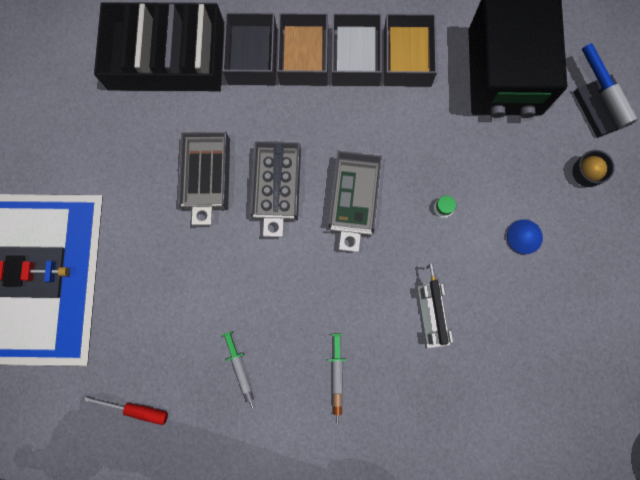

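View pics/scene0.png

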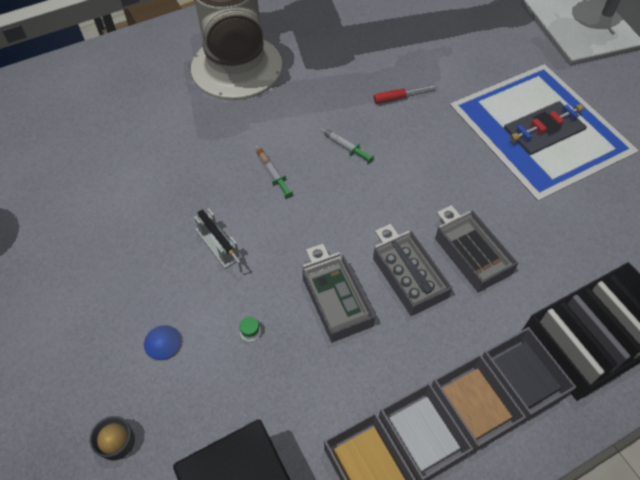

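The top view shows the green-board tray with its finger hole near (349,241), and the hook from (432,267) to (445,344). The scene view shows the tray hole near (317,253) and the hook from (200,213) to (240,265). I'll enlarge both.

Run:
```python
import cv2,numpy as np
t=cv2.imread("pics/top0.png"); s=cv2.imread("pics/scene0.png")
f=lambda im,x,y,w,h,k: cv2.resize(im[y:y+h,x:x+w],None,fx=k,fy=k,interpolation=cv2.INTER_CUBIC)
a=f(t,410,255,50,100,6); b=f(t,322,150,66,100,6)
cv2.imwrite("pics/c1.png",np.hstack([a,b]))   # hook: x=410+u/6,y=255+v/6 ; tray x=322+(u-300)/6,y=150+v/6
a=f(s,185,195,75,90,6); b=f(s,290,235,50,90,6)
cv2.imwrite("pics/c2.png",np.hstack([a,b]))
```

```text
(no output)
```

View pics/c1.png

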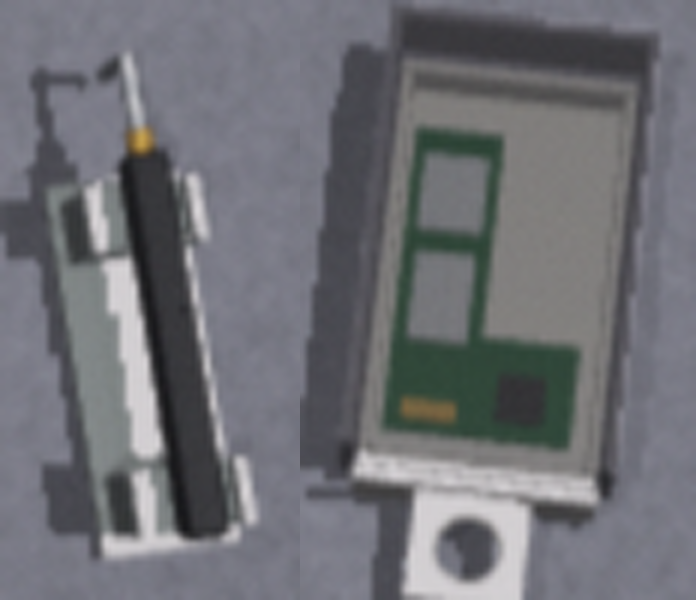

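View pics/c2.png

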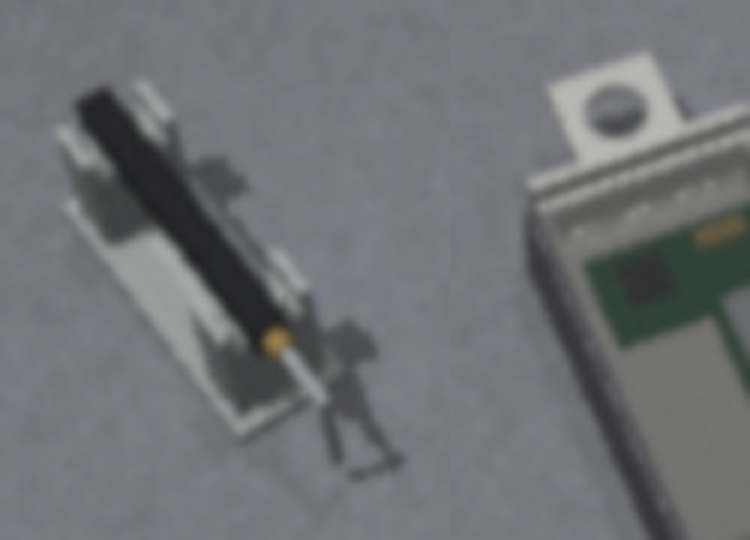

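The crops give clear points. Hook (c1): handle right edge (167,152) to (229,525), rod bend (127,55), tip (102,76). Tray (c1): hole (468,548), sleeve side edges (398,20)-(355,470) and (655,45)-(605,490). In c2 the bend is (323,403), the tip (340,462), the rear corners (78,103) and (108,88), and the hole (165,111) in its half.

```bash
cat > h.py <<'E'
import numpy as np,cv2
from scipy.optimize import least_squares
class Cam:
    def __init__(s,K,E): s.K=np.array(K);s.E=np.array(E)
    def proj(s,P):
        P=np.atleast_2d(P);p=(P-s.E[:3,3])@s.E[:3,:3]@s.K.T; return p[:,:2]/p[:,2:]
    def at(s,uv,z):
        d=s.E[:3,:3]@np.linalg.solve(s.K,[*uv,1]);t=(z-s.E[2,3])/d[2];return s.E[:3,3]+t*d
def load(n):
    d=np.load(n+"0.npz");return Cam(d["K"],d["extrinsics"])
def world(p,L):
    x,y,a=p;c,s=np.cos(a),np.sin(a);L=np.array(L);return np.c_[x+c*L[:,0]-s*L[:,1],y+s*L[:,0]+c*L[:,1],L[:,2]+.046]
E
python3 - <<'E'
from h import *
T=load("top");S=load("scene")
cr=lambda u,v,x,y:np.array([(u+.5)/6-.5+x,(v+.5)/6-.5+y])
t=np.array([cr(*q,410,255) for q in [(167,152),(229,525),(127,55),(102,76)]]); s=np.array([cr(*q,185,195) for q in [(323,403),(340,462),(78,103),(108,88)]])
LT=[[.06,-.007,.018],[-.06,-.007,.018],[.0925,0,.009],[.09,0,-.0335]]
LS=[[.0925,0,.009],[.09,0,-.0335],[-.06,-.007,.018],[-.06,.007,.018]]
r=lambda p,m:np.concatenate([(T.proj(world(p,LT))-t).ravel()*(m!=2),(S.proj(world(p,LS))-s).ravel()*(m!=1)])
for m in (0,1,2):
    q=least_squares(r,[.5,-.25,.1],args=(m,),loss='soft_l1');print(m,q.x[:2].round(4),np.degrees(q.x[2]).round(2));print(r(q.x,m).reshape(-1,2).round(1).tolist())
print("tip",world(q.x,[[.09,0,-.0335]]))
h1=T.at(cr(468-300,548,322,150),.034);h2=S.at(cr(615-450,111,290,235),.034);print("hole",h1,h2)
c=lambda u,v,z:T.at(cr(u-300,v,322,150),z)
for A,B in [((398,20),(355,470)),((655,45),(605,490))]:
    d=c(*A,.046)-c(*B,.046);print("axis",np.degrees(np.arctan2(d[1],d[0])),np.linalg.norm(d))
d=c(357,470,.046)-c(600,500,.046);print("front",np.degrees(np.arctan2(d[1],d[0]))-90,np.linalg.norm(d))
E
```

```text
0 [ 0.4886 -0.2591] 7.81
[[-0.1, -1.5], [-0.1, 1.4], [-0.7, -1.3], [-0.1, -0.5], [0.3, 0.3], [-0.7, 0.2], [-1.2, -1.1], [-0.4, -1.8]]
1 [ 0.4873 -0.2594] 7.73
[[0.1, -0.8], [0.1, 2.2], [-0.4, -0.6], [0.2, 0.2], [-0.0, -0.0], [-0.0, -0.0], [-0.0, -0.0], [-0.0, -0.0]]
2 [ 0.4903 -0.2587] 8.1
[[-0.0, -0.0], [-0.0, 0.0], [-0.0, -0.0], [-0.0, -0.0], [1.0, 0.7], [-0.0, 0.6], [-0.9, -0.5], [-0.0, -1.3]]
tip [[ 0.57940363 -0.24602215  0.0125    ]]
hole [ 0.62358062 -0.09499002  0.034     ] [ 0.62488948 -0.09419426  0.034     ]
axis -4.613558115460864 0.15194946964365658
axis -6.302972868593552 0.15027043155387795
front -6.51790056868839 0.07852350924869653
```

```bash
cat > plan.py <<'E'
# usage: plan.py n x y z yaw : straight path, even turn, in tool axes (mm, deg)
import sys,numpy as np
from scipy.spatial.transform import Rotation as R
from workcell import telemetry
n=int(sys.argv[1]);g=np.array([float(v) for v in sys.argv[2:5]]);yaw=float(sys.argv[5])
o=telemetry.get_obs();p=np.array(o["ee_pos"]);r=R.from_euler("xyz",o["tcp_rot"],degrees=True);G=R.from_euler("xyz",[180,0,yaw],degrees=True)
w=(r.inv()*G).as_rotvec(degrees=True);print("at",p.round(4),np.round(o["tcp_rot"],2),"turn",w.round(2),"F",np.round(o["wrist_force"],1),"t",o["time"])
st=R.from_rotvec(w/n,degrees=True)
for i in range(n):
    print(i,(r.inv().apply(g-p)/n*1e4).round()/10,(w/n).round(2)); r=r*st
E
python3 plan.py 20 .4886 -.259 .13 7.8
```

```text
at [0.1396 0.5318 0.2306] [-179.93   -0.    165.29] turn [-2.0000e-02  9.0000e-02  1.5749e+02] F [ 0.3 -0.6 -0.9] t 0.1
0 [-26.9 -33.8   5.1] [-0.    0.    7.87]
1 [-31.3 -29.8   5.1] [-0.    0.    7.87]
2 [-35.1 -25.2   5.1] [-0.    0.    7.87]
3 [-38.2 -20.2   5.1] [-0.    0.    7.87]
4 [-40.6 -14.8   5.1] [-0.    0.    7.87]
5 [-42.3  -9.1   5.1] [-0.    0.    7.87]
6 [-43.1  -3.2   5.1] [-0.    0.    7.87]
7 [-43.1   2.8   5. ] [-0.    0.    7.87]
8 [-42.3   8.6   5. ] [-0.    0.    7.87]
9 [-40.8  14.4   5. ] [-0.    0.    7.87]
10 [-38.4  19.8   5. ] [-0.    0.    7.87]
11 [-35.3  24.9   5. ] [-0.    0.    7.87]
12 [-31.6  29.5   5. ] [-0.    0.    7.87]
13 [-27.3  33.5   5. ] [-0.    0.    7.87]
14 [-22.4  37.    5. ] [-0.    0.    7.87]
15 [-17.1  39.7   5. ] [-0.    0.    7.87]
16 [-11.5  41.6   5. ] [-0.    0.    7.87]
17 [-5.7 42.8  5. ] [-0.    0.    7.87]
18 [ 0.2 43.2  5. ] [-0.    0.    7.87]
19 [ 6.1 42.8  5. ] [-0.    0.    7.87]
```

```bash
python3 -m handwheel '[{"tx":-0.027,"ty":-0.034,"tz":0.005,"az":7.87},{"tx":-0.031,"ty":-0.030,"tz":0.005,"az":7.87},{"tx":-0.035,"ty":-0.025,"tz":0.005,"az":7.87},{"tx":-0.038,"ty":-0.020,"tz":0.005,"az":7.87},{"tx":-0.041,"ty":-0.015,"tz":0.005,"az":7.87},{"tx":-0.042,"ty":-0.009,"tz":0.005,"az":7.87},{"tx":-0.043,"ty":-0.003,"tz":0.005,"az":7.87},{"tx":-0.043,"ty":0.003,"tz":0.005,"az":7.87},{"tx":-0.042,"ty":0.009,"tz":0.005,"az":7.87},{"tx":-0.041,"ty":0.014,"tz":0.005,"az":7.87}]'
python3 -m handwheel '[{"tx":-0.038,"ty":0.020,"tz":0.005,"az":7.87},{"tx":-0.035,"ty":0.025,"tz":0.005,"az":7.87},{"tx":-0.032,"ty":0.030,"tz":0.005,"az":7.87},{"tx":-0.027,"ty":0.034,"tz":0.005,"az":7.87},{"tx":-0.022,"ty":0.037,"tz":0.005,"az":7.87},{"tx":-0.017,"ty":0.040,"tz":0.005,"az":7.87},{"tx":-0.011,"ty":0.042,"tz":0.005,"az":7.87},{"tx":-0.006,"ty":0.043,"tz":0.005,"az":7.87},{"tx":0,"ty":0.043,"tz":0.005,"az":7.87},{"tx":0.006,"ty":0.043,"tz":0.005,"az":7.87}]'
python3 plan.py 1 .4886 -.259 .13 7.8
python3 - <<'E'
from workcell import telemetry,optics
import numpy as np,cv2
o=telemetry.get_obs();c=optics.camera("wrist");cv2.imwrite("pics/w1.png",c["color"][:,:,::-1])
np.savez("w1.npz",K=c["K"],mount=c["mount"],p=o["ee_pos"],r=o["tcp_rot"]);print(o["q"],c["mount"].round(3))
E
```

```text
at [0.1396 0.5318 0.2306] [-179.93   -0.    165.29] turn [-2.0000e-02  9.0000e-02  1.5749e+02] F [ 0.3 -0.6 -0.9] t 0.1
0 [-538.3 -676.1  101.4] [-2.0000e-02  9.0000e-02  1.5749e+02]
[7.52863543e+01 5.00898588e+00 1.00382876e+01 9.50978236e+01
 6.27512400e-04 8.99973175e+01] [[ 0.001 -0.959 -0.283  0.072]
 [ 1.     0.     0.001  0.   ]
 [-0.001 -0.283  0.959 -0.143]
 [ 0.     0.     0.     1.   ]]$[0]: bad value
$[0]: bad value
```

View pics/w1.png

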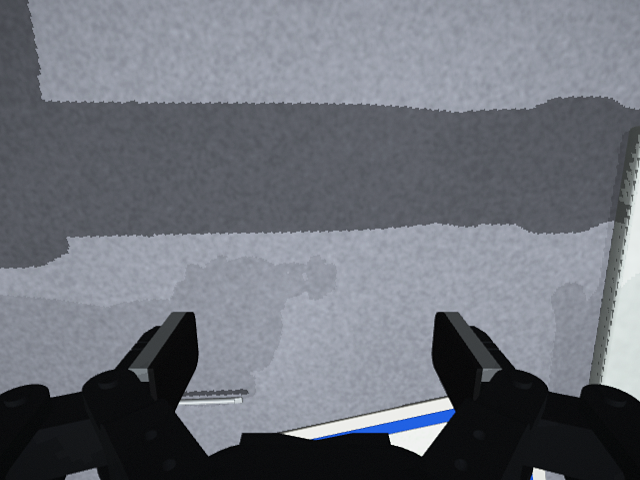

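Both calls were refused, so the arm hasn't moved and the picture shows only bare bench between the open fingers. Each row probably needs every key, so I'll fill them all in.

```bash
python3 -m handwheel '[{"tx":-0.027,"ty":-0.034,"tz":0.005,"ax":0,"ay":0,"az":7.87,"jaw":1},{"tx":-0.031,"ty":-0.030,"tz":0.005,"ax":0,"ay":0,"az":7.87,"jaw":1},{"tx":-0.035,"ty":-0.025,"tz":0.005,"ax":0,"ay":0,"az":7.87,"jaw":1},{"tx":-0.038,"ty":-0.020,"tz":0.005,"ax":0,"ay":0,"az":7.87,"jaw":1},{"tx":-0.041,"ty":-0.015,"tz":0.005,"ax":0,"ay":0,"az":7.87,"jaw":1},{"tx":-0.042,"ty":-0.009,"tz":0.005,"ax":0,"ay":0,"az":7.87,"jaw":1},{"tx":-0.043,"ty":-0.003,"tz":0.005,"ax":0,"ay":0,"az":7.87,"jaw":1},{"tx":-0.043,"ty":0.003,"tz":0.005,"ax":0,"ay":0,"az":7.87,"jaw":1},{"tx":-0.042,"ty":0.009,"tz":0.005,"ax":0,"ay":0,"az":7.87,"jaw":1},{"tx":-0.041,"ty":0.014,"tz":0.005,"ax":0,"ay":0,"az":7.87,"jaw":1}]'
python3 plan.py 10 .4886 -.259 .13 7.8
```

```text
time: 1.4
ee_pos: [0.3145, 0.1359, 0.1811]
tcp_rot: [180.0, -0.0, 86.3]
wrist_force: [0.7, 0.9, 1.0]
opening: 0.0855
grasp_force: 0.0
at [0.3145 0.1359 0.1811] [ 1.7998e+02 -1.0000e-02  8.6340e+01] turn [ 1.000e-02 -2.000e-02  7.854e+01] F [0.7 0.9 1. ] t 1.4
0 [-38.3  19.9   5.1] [ 0.   -0.    7.85]
1 [-35.2  24.9   5.1] [ 0.   -0.    7.85]
2 [-31.5  29.5   5.1] [ 0.   -0.    7.85]
3 [-27.2  33.5   5.1] [ 0.   -0.    7.85]
4 [-22.3  36.9   5.1] [ 0.   -0.    7.85]
5 [-17.1  39.6   5.1] [ 0.   -0.    7.85]
6 [-11.5  41.6   5.1] [ 0.   -0.    7.85]
7 [-5.7 42.8  5.1] [ 0.   -0.    7.85]
8 [ 0.2 43.2  5.1] [ 0.   -0.    7.85]
9 [ 6.1 42.7  5.1] [ 0.   -0.    7.85]
```

```bash
python3 -m handwheel '[{"tx":-0.038,"ty":0.020,"tz":0.005,"ax":0,"ay":0,"az":7.85,"jaw":1},{"tx":-0.035,"ty":0.025,"tz":0.005,"ax":0,"ay":0,"az":7.85,"jaw":1},{"tx":-0.0315,"ty":0.0295,"tz":0.005,"ax":0,"ay":0,"az":7.85,"jaw":1},{"tx":-0.027,"ty":0.0335,"tz":0.005,"ax":0,"ay":0,"az":7.85,"jaw":1},{"tx":-0.022,"ty":0.037,"tz":0.005,"ax":0,"ay":0,"az":7.85,"jaw":1},{"tx":-0.017,"ty":0.0395,"tz":0.005,"ax":0,"ay":0,"az":7.85,"jaw":1},{"tx":-0.0115,"ty":0.0415,"tz":0.005,"ax":0,"ay":0,"az":7.85,"jaw":1},{"tx":-0.006,"ty":0.043,"tz":0.005,"ax":0,"ay":0,"az":7.85,"jaw":1},{"tx":0,"ty":0.043,"tz":0.005,"ax":0,"ay":0,"az":7.85,"jaw":1},{"tx":0.006,"ty":0.043,"tz":0.005,"ax":0,"ay":0,"az":7.85,"jaw":1}]'
python3 plan.py 1 .4886 -.259 .13 7.8
python3 - <<'E'
from workcell import telemetry,optics
import numpy as np,cv2
o=telemetry.get_obs();c=optics.camera("wrist");cv2.imwrite("pics/w2.png",c["color"][:,:,::-1])
np.savez("w2.npz",K=c["K"],mount=c["mount"],p=o["ee_pos"],r=o["tcp_rot"]);print(np.round(o["q"],1))
E
```

```text
time: 2.65
ee_pos: [0.4903, -0.2577, 0.1308]
tcp_rot: [-180.0, 0.0, 7.8]
wrist_force: [0.4, -0.2, -0.2]
opening: 0.0853
grasp_force: 0.0
at [ 0.4903 -0.2577  0.1308] [-1.7999e+02  1.0000e-02  7.8200e+00] turn [-0.01  0.01  0.02] F [ 0.4 -0.2 -0.2] t 2.65
0 [-1.9  1.   0.8] [-0.01  0.01  0.02]
[-27.7   4.7  -1.3  84.    0.  144.5]
```

View pics/w2.png

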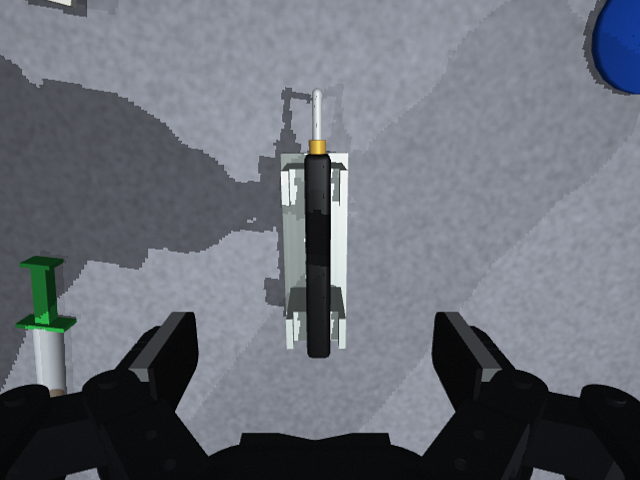

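The wrist view shows the handle's top face from (317,155) to (318,357), the rod bend at (317,91), and the rest seat centred near x=317. I'll fit the pose from these.

Run:
```python
from h import *
from scipy.spatial.transform import Rotation as R
d=np.load("w2.npz");M=np.eye(4);M[:3,:3]=R.from_euler("xyz",d["r"],degrees=True).as_matrix();M[:3,3]=d["p"]
W=Cam(d["K"],M@d["mount"]);print(W.E.round(3))
L=[[.06,0,.018],[-.06,0,.018],[.0925,0,.009]];t=np.array([[317.5,154.5],[318,357.5],[317.3,89.5]])
q=least_squares(lambda p:(W.proj(world(p,L))-t).ravel(),[.49,-.26,.1]);print(q.x[:2].round(4),np.degrees(q.x[2]).round(2),q.fun.round(1))
# rest: posts' tops z=.056 lips rear ends
for uv in [(287,348),(346,348)]: print(W.at(uv,.056).round(4))
```

```text
[[ 0.137 -0.949 -0.283  0.562]
 [-0.991 -0.131 -0.037 -0.248]
 [-0.002  0.285 -0.958  0.274]
 [ 0.     0.     0.     1.   ]]
[ 0.4885 -0.2592] 8.11 [ 0.  -0.1  0.   1.9 -0.  -1.3]
[ 0.4293 -0.2484  0.056 ]
[ 0.4343 -0.2844  0.056 ]
```

```bash
python3 -m handwheel '[{"tx":-0.002,"ty":0.001,"tz":0.02,"ax":0,"ay":0,"az":-0.2,"jaw":1},{"tx":0,"ty":0,"tz":0.025,"ax":0,"ay":0,"az":0,"jaw":0.6},{"tx":0,"ty":0,"tz":0.025,"ax":0,"ay":0,"az":0,"jaw":0.2},{"tx":0,"ty":0,"tz":0.015,"ax":0,"ay":0,"az":0,"jaw":0},{"tx":0,"ty":0,"tz":0.01,"ax":0,"ay":0,"az":0,"jaw":0},{"tx":0,"ty":0,"tz":0,"ax":0,"ay":0,"az":0,"jaw":-0.3},{"tx":0,"ty":0,"tz":0,"ax":0,"ay":0,"az":0,"jaw":-0.5},{"tx":0,"ty":0,"tz":0,"ax":0,"ay":0,"az":0,"jaw":-1},{"tx":0,"ty":0,"tz":0,"ax":0,"ay":0,"az":0,"jaw":-1},{"tx":0,"ty":0,"tz":0,"ax":0,"ay":0,"az":0,"jaw":-1}]' 60
python3 -m handwheel '[{"tx":0,"ty":0,"tz":0,"ax":0,"ay":0,"az":0,"jaw":-1},{"tx":0,"ty":0,"tz":0,"ax":0,"ay":0,"az":0,"jaw":-1},{"tx":0,"ty":0,"tz":-0.005,"ax":0,"ay":0,"az":0,"jaw":-1},{"tx":0,"ty":0,"tz":-0.01,"ax":0,"ay":0,"az":0,"jaw":-1},{"tx":0,"ty":0,"tz":-0.015,"ax":0,"ay":0,"az":0,"jaw":-1},{"tx":0,"ty":0,"tz":-0.02,"ax":0,"ay":0,"az":0,"jaw":-1},{"tx":0,"ty":0,"tz":-0.02,"ax":0,"ay":0,"az":0,"jaw":-1},{"tx":0,"ty":0,"tz":0,"ax":0,"ay":0,"az":0,"jaw":-1},{"tx":0,"ty":0,"tz":0,"ax":0,"ay":0,"az":0,"jaw":-1},{"tx":0,"ty":0,"tz":0,"ax":0,"ay":0,"az":0,"jaw":-1}]'
```

```text
time: 3.95
ee_pos: [0.4888, -0.2579, 0.0374]
tcp_rot: [179.9, -0.1, 8.3]
wrist_force: [-0.0, 0.5, 6.2]
opening: 0.013
grasp_force: 59.2
time: 5.2
ee_pos: [0.4878, -0.2574, 0.1054]
tcp_rot: [-180.0, 0.1, 8.3]
wrist_force: [0.7, -0.1, -0.3]
opening: 0.0132
grasp_force: 58.4
```

```bash
python3 plan.py 8 .5347 -.0855 .1 -5.8
```

```text
at [ 0.4878 -0.2574  0.1054] [-1.7995e+02  7.0000e-02  8.2900e+00] turn [-0.04  0.07 14.09] F [ 0.7 -0.1 -0.3] t 5.2
0 [  8.9 -20.4   0.7] [-0.    0.01  1.76]
1 [  8.3 -20.7   0.7] [-0.    0.01  1.76]
2 [  7.6 -20.9   0.7] [-0.    0.01  1.76]
3 [  7.  -21.2   0.7] [-0.    0.01  1.76]
4 [  6.3 -21.4   0.7] [-0.    0.01  1.76]
5 [  5.7 -21.5   0.7] [-0.    0.01  1.76]
6 [  5.  -21.7   0.7] [-0.    0.01  1.76]
7 [  4.3 -21.9   0.7] [-0.    0.01  1.76]
```

```bash
python3 -m handwheel '[{"tx":0.009,"ty":-0.0205,"tz":0,"ax":0,"ay":0,"az":1.76,"jaw":-1},{"tx":0.0085,"ty":-0.0205,"tz":0,"ax":0,"ay":0,"az":1.76,"jaw":-1},{"tx":0.0075,"ty":-0.021,"tz":0,"ax":0,"ay":0,"az":1.76,"jaw":-1},{"tx":0.007,"ty":-0.021,"tz":0,"ax":0,"ay":0,"az":1.76,"jaw":-1},{"tx":0.0065,"ty":-0.0215,"tz":0,"ax":0,"ay":0,"az":1.76,"jaw":-1},{"tx":0.0055,"ty":-0.0215,"tz":0,"ax":0,"ay":0,"az":1.76,"jaw":-1},{"tx":0.005,"ty":-0.0215,"tz":0,"ax":0,"ay":0,"az":1.76,"jaw":-1},{"tx":0.0045,"ty":-0.022,"tz":0,"ax":0,"ay":0,"az":1.76,"jaw":-1},{"tx":0,"ty":0,"tz":0,"ax":0,"ay":0,"az":0,"jaw":-1},{"tx":0,"ty":0,"tz":0,"ax":0,"ay":0,"az":0,"jaw":-1}]'
python3 plan.py 1 .5347 -.0855 .1 -5.8
python3 - <<'E'
from workcell import telemetry,optics
import numpy as np,cv2
o=telemetry.get_obs();c=optics.camera("wrist");im=c["color"][:,:,::-1]
a=cv2.resize(im[20:270,220:420],None,fx=2,fy=2,interpolation=cv2.INTER_CUBIC)
b=optics.camera("scene")["color"][200:300,270:350,::-1];b=cv2.resize(b,None,fx=5,fy=5,interpolation=cv2.INTER_CUBIC)
cv2.imwrite("pics/w3.png",np.hstack([a,b]))
np.savez("w3.npz",K=c["K"],mount=c["mount"],p=o["ee_pos"],r=o["tcp_rot"])
E
```

```text
time: 6.45
ee_pos: [0.5352, -0.0861, 0.1059]
tcp_rot: [180.0, 0.0, -5.8]
wrist_force: [-0.1, -0.5, -0.3]
opening: 0.0134
grasp_force: 58.5
at [ 0.5352 -0.0861  0.1059] [ 1.7999e+02  4.0000e-02 -5.7600e+00] turn [0.01 0.04 0.04] F [-0.1 -0.5 -0.3] t 6.45
0 [-0.5 -0.6  5.9] [0.01 0.04 0.04]
```

View pics/w3.png

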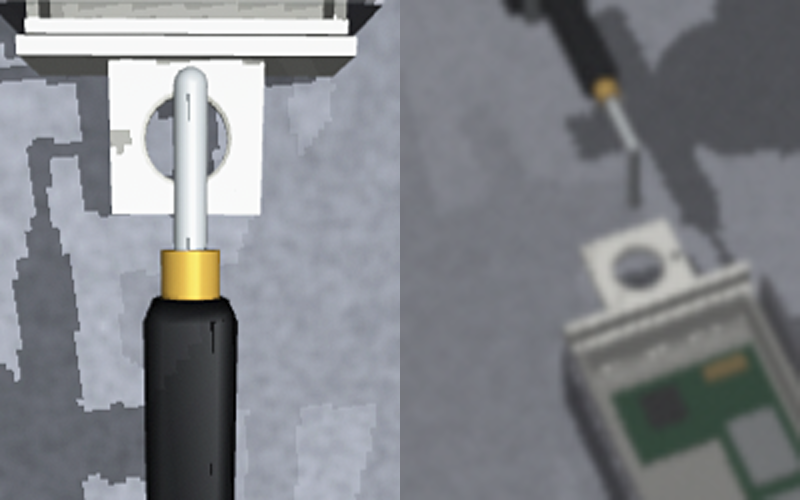

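The wrist crop shows the hole at (188,138) with the rod in line above it and its bend at (190,68). The tongue is upright in the picture, so the yaw matches. The scene crop shows the tip at (634,205) and the hole at (639,267).

Run:
```python
from h import *
from scipy.spatial.transform import Rotation as R
d=np.load("w3.npz");M=np.eye(4);M[:3,:3]=R.from_euler("xyz",d["r"],degrees=True).as_matrix();M[:3,3]=d["p"]
W=Cam(d["K"],M@d["mount"]);S=load("scene")
f=lambda u,v:((u+.5)/2-.5+220,(v+.5)/2-.5+20)
ti=lambda P:(np.linalg.inv(M)@np.append(P,1))[:3].round(4)
h=W.at(f(188,138),.034);print("hole",h,ti(h)); s=lambda u,v:((u-400+.5)/5-.5+270,(v+.5)/5-.5+200)
h=S.at(s(639,267),.034);print("scene hole",h,ti(h)); t=S.at(s(634,205),d["p"][2]-.0235);print("scene tip",t,ti(t))
for p in [(190,66)]: b=W.at(f(*p),d["p"][2]+.019);print("bend",ti(b))
for p in [(111,215),(261,215)]: print("tongue end",ti(W.at(f(*p),.034)))
```

```text
hole [ 0.62460128 -0.09411627  0.034     ] [ 0.0898 -0.001   0.0718]
scene hole [ 0.62502286 -0.09353208  0.034     ] [ 0.0902 -0.0016  0.0718]
scene tip [ 0.62509951 -0.09529442  0.08235832] [0.0904 0.0001 0.0234]
bend [ 0.092  -0.0004 -0.0191]
tongue end [ 0.0713 -0.0209  0.0718]
tongue end [0.0713 0.0178 0.0718]
```

```bash
python3 -m handwheel '[{"tx":0,"ty":-0.001,"tz":0.01,"ax":0,"ay":0,"az":0,"jaw":-1},{"tx":0,"ty":0,"tz":0.01,"ax":0,"ay":0,"az":0,"jaw":-1},{"tx":0,"ty":0,"tz":0.01,"ax":0,"ay":0,"az":0,"jaw":-1},{"tx":0,"ty":0,"tz":0.01,"ax":0,"ay":0,"az":0,"jaw":-1},{"tx":0,"ty":0,"tz":0.007,"ax":0,"ay":0,"az":0,"jaw":-1},{"tx":0,"ty":0,"tz":0.006,"ax":0,"ay":0,"az":0,"jaw":-1},{"tx":0,"ty":0,"tz":0.006,"ax":0,"ay":0,"az":0,"jaw":-1},{"tx":0,"ty":0,"tz":0.006,"ax":0,"ay":0,"az":0,"jaw":-1},{"tx":0,"ty":0,"tz":0,"ax":0,"ay":0,"az":0,"jaw":-1},{"tx":0,"ty":0,"tz":0,"ax":0,"ay":0,"az":0,"jaw":-1}]'
```

```text
time: 7.8
ee_pos: [0.5357, -0.0849, 0.0415]
tcp_rot: [-180.0, -0.0, -5.8]
wrist_force: [-0.6, -0.2, -1.0]
opening: 0.0133
grasp_force: 58.5
```

```bash
python3 -m handwheel '[{"tx":-0.004,"ty":0,"tz":0,"ax":0,"ay":0,"az":0,"jaw":-1},{"tx":-0.004,"ty":0,"tz":0,"ax":0,"ay":0,"az":0,"jaw":-1},{"tx":-0.006,"ty":0,"tz":0,"ax":0,"ay":0,"az":0,"jaw":-1},{"tx":-0.01,"ty":0,"tz":0,"ax":0,"ay":0,"az":0,"jaw":-1},{"tx":-0.01,"ty":0,"tz":0,"ax":0,"ay":0,"az":0,"jaw":-1},{"tx":-0.01,"ty":0,"tz":0,"ax":0,"ay":0,"az":0,"jaw":-1},{"tx":-0.01,"ty":0,"tz":0,"ax":0,"ay":0,"az":0,"jaw":-1},{"tx":-0.008,"ty":0,"tz":0,"ax":0,"ay":0,"az":0,"jaw":-1},{"tx":-0.006,"ty":0,"tz":0,"ax":0,"ay":0,"az":0,"jaw":-1},{"tx":-0.004,"ty":0,"tz":0,"ax":0,"ay":0,"az":0,"jaw":-1}]'
python3 -m handwheel '[{"tx":-0.001,"ty":0,"tz":0,"ax":0,"ay":0,"az":0,"jaw":-1},{"tx":-0.001,"ty":0,"tz":0,"ax":0,"ay":0,"az":0,"jaw":-1},{"tx":-0.001,"ty":0,"tz":0,"ax":0,"ay":0,"az":0,"jaw":-1},{"tx":0,"ty":0,"tz":0,"ax":0,"ay":0,"az":0,"jaw":-1},{"tx":0,"ty":0,"tz":0,"ax":0,"ay":0,"az":0,"jaw":-1},{"tx":0,"ty":0,"tz":0,"ax":0,"ay":0,"az":0,"jaw":-1},{"tx":0,"ty":0,"tz":0,"ax":0,"ay":0,"az":0,"jaw":-1},{"tx":0,"ty":0,"tz":0,"ax":0,"ay":0,"az":0,"jaw":-1},{"tx":0,"ty":0,"tz":0,"ax":0,"ay":0,"az":0,"jaw":-1},{"tx":0,"ty":0,"tz":0,"ax":0,"ay":0,"az":0,"jaw":-1}]'
```

```text
time: 9.05
ee_pos: [0.4637, -0.0775, 0.0413]
tcp_rot: [-180.0, -0.0, -5.8]
wrist_force: [2.5, -0.3, -1.6]
opening: 0.0129
grasp_force: 58.4
time: 10.3
ee_pos: [0.461, -0.0773, 0.0413]
tcp_rot: [-180.0, -0.0, -5.8]
wrist_force: [0.6, 0.6, 0.2]
opening: 0.013
grasp_force: 58.5
```

```bash
for i in 1; do python3 -m handwheel '[{"tx":-0.0005,"ty":0,"tz":0,"ax":0,"ay":0,"az":0,"jaw":-1},{"tx":-0.0005,"ty":0,"tz":0,"ax":0,"ay":0,"az":0,"jaw":-1},{"tx":-0.0005,"ty":0,"tz":0,"ax":0,"ay":0,"az":0,"jaw":-1},{"tx":-0.0005,"ty":0,"tz":0,"ax":0,"ay":0,"az":0,"jaw":-1},{"tx":-0.0005,"ty":0,"tz":0,"ax":0,"ay":0,"az":0,"jaw":-1},{"tx":-0.0005,"ty":0,"tz":0,"ax":0,"ay":0,"az":0,"jaw":-1},{"tx":-0.0005,"ty":0,"tz":0,"ax":0,"ay":0,"az":0,"jaw":-1},{"tx":-0.0005,"ty":0,"tz":0,"ax":0,"ay":0,"az":0,"jaw":-1},{"tx":-0.0005,"ty":0,"tz":0,"ax":0,"ay":0,"az":0,"jaw":-1},{"tx":-0.0005,"ty":0,"tz":0,"ax":0,"ay":0,"az":0,"jaw":-1}]'; done
```

```text
time: 11.55
ee_pos: [0.4572, -0.0769, 0.0415]
tcp_rot: [-180.0, -0.1, -5.8]
wrist_force: [10.0, 0.3, -6.2]
opening: 0.013
grasp_force: 58.4
```

Force is up to 10 N after 79 mm, so this looks like the stop. One more millimetre will confirm it.

```bash
python3 -m handwheel '[{"tx":-0.0005,"ty":0,"tz":0,"ax":0,"ay":0,"az":0,"jaw":-1},{"tx":-0.0005,"ty":0,"tz":0,"ax":0,"ay":0,"az":0,"jaw":-1},{"tx":0,"ty":0,"tz":0,"ax":0,"ay":0,"az":0,"jaw":-1},{"tx":0,"ty":0,"tz":0,"ax":0,"ay":0,"az":0,"jaw":-1},{"tx":0,"ty":0,"tz":0,"ax":0,"ay":0,"az":0,"jaw":-1},{"tx":0,"ty":0,"tz":0,"ax":0,"ay":0,"az":0,"jaw":-1},{"tx":0,"ty":0,"tz":0,"ax":0,"ay":0,"az":0,"jaw":-1},{"tx":0,"ty":0,"tz":0,"ax":0,"ay":0,"az":0,"jaw":-1},{"tx":0,"ty":0,"tz":0,"ax":0,"ay":0,"az":0,"jaw":-1},{"tx":0,"ty":0,"tz":0,"ax":0,"ay":0,"az":0,"jaw":-1}]'
python3 - <<'E'
from workcell import optics
import cv2,numpy as np
t=optics.camera("top")["color"][140:300,300:400,::-1]; w=optics.camera("wrist")["color"][20:270,220:420,::-1]
cv2.imwrite("pics/p4.png",np.hstack([cv2.resize(t,(375,600),interpolation=cv2.INTER_CUBIC),cv2.resize(w,(400,600)[0:1]+(600,))]))
E
```

```text
time: 12.8
ee_pos: [0.457, -0.0769, 0.0417]
tcp_rot: [180.0, -0.2, -5.8]
wrist_force: [14.4, -0.5, -6.5]
opening: 0.013
grasp_force: 58.4
```

View pics/p4.png

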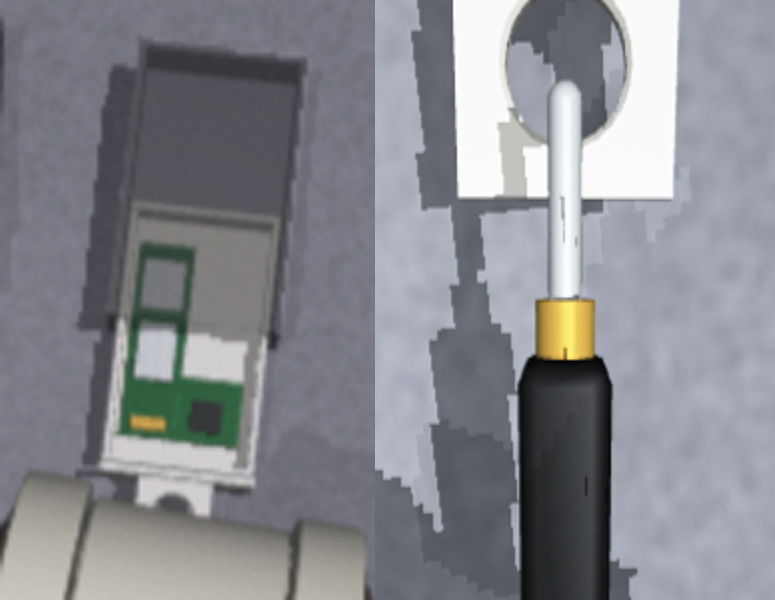

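The green-board tray is well out, and the extra millimetre moved it only 0.2 mm while the force rose to 14 N, so it's at its stop. The wrist view shows the rod at the near edge of the hole, still straight in the grip. Next I ease off to the hole centre and lift.

```bash
python3 -m handwheel '[{"tx":0.002,"ty":0,"tz":0,"ax":0,"ay":0,"az":0,"jaw":-1},{"tx":0.002,"ty":0,"tz":0,"ax":0,"ay":0,"az":0,"jaw":-1},{"tx":0.003,"ty":0,"tz":0,"ax":0,"ay":0,"az":0,"jaw":-1},{"tx":0,"ty":0,"tz":0,"ax":0,"ay":0,"az":0,"jaw":-1},{"tx":0,"ty":0,"tz":-0.006,"ax":0,"ay":0,"az":0,"jaw":-1},{"tx":0,"ty":0,"tz":-0.012,"ax":0,"ay":0,"az":0,"jaw":-1},{"tx":0,"ty":0,"tz":-0.015,"ax":0,"ay":0,"az":0,"jaw":-1},{"tx":0,"ty":0,"tz":-0.017,"ax":0,"ay":0,"az":0,"jaw":-1},{"tx":0,"ty":0,"tz":-0.015,"ax":0,"ay":0,"az":0,"jaw":-1},{"tx":0,"ty":0,"tz":0,"ax":0,"ay":0,"az":0,"jaw":-1}]'
python3 plan.py 9 .4884 -.2578 .106 8.2
```

```text
time: 14.15
ee_pos: [0.4628, -0.0775, 0.1079]
tcp_rot: [180.0, -0.1, -5.8]
wrist_force: [-0.3, 0.4, -0.4]
opening: 0.0131
grasp_force: 59.1
at [ 0.4628 -0.0775  0.1079] [ 1.7999e+02 -1.4000e-01 -5.7900e+00] turn [  0.03  -0.14 -13.99] F [-0.3  0.4 -0.4] t 14.15
0 [ 4.9 19.6  0.2] [ 0.   -0.02 -1.55]
1 [ 4.3 19.8  0.2] [ 0.   -0.02 -1.55]
2 [ 3.8 19.9  0.2] [ 0.   -0.02 -1.55]
3 [ 3.2 20.   0.2] [ 0.   -0.02 -1.55]
4 [ 2.7 20.1  0.2] [ 0.   -0.02 -1.55]
5 [ 2.2 20.1  0.2] [ 0.   -0.02 -1.55]
6 [ 1.6 20.2  0.2] [ 0.   -0.02 -1.55]
7 [ 1.1 20.2  0.2] [ 0.   -0.02 -1.55]
8 [ 0.5 20.2  0.2] [ 0.   -0.02 -1.55]
```

```bash
python3 -m handwheel '[{"tx":0.005,"ty":0.0195,"tz":0,"ax":0,"ay":0,"az":-1.55,"jaw":-1},{"tx":0.0043,"ty":0.02,"tz":0,"ax":0,"ay":0,"az":-1.55,"jaw":-1},{"tx":0.004,"ty":0.02,"tz":0,"ax":0,"ay":0,"az":-1.55,"jaw":-1},{"tx":0.003,"ty":0.02,"tz":0,"ax":0,"ay":0,"az":-1.55,"jaw":-1},{"tx":0.0027,"ty":0.02,"tz":0,"ax":0,"ay":0,"az":-1.55,"jaw":-1},{"tx":0.002,"ty":0.02,"tz":0,"ax":0,"ay":0,"az":-1.55,"jaw":-1},{"tx":0.0016,"ty":0.02,"tz":0,"ax":0,"ay":0,"az":-1.55,"jaw":-1},{"tx":0.001,"ty":0.02,"tz":0,"ax":0,"ay":0,"az":-1.55,"jaw":-1},{"tx":0.0005,"ty":0.02,"tz":0,"ax":0,"ay":0,"az":-1.55,"jaw":-1},{"tx":0,"ty":0,"tz":0,"ax":0,"ay":0,"az":0,"jaw":-1}]'
python3 plan.py 1 .4884 -.2578 .06 8.2
python3 - <<'E'
from workcell import optics
import cv2,numpy as np
w=optics.camera("wrist")["color"][20:400,180:480,::-1]
s=optics.camera("scene")["color"][170:290,170:290,::-1]
cv2.imwrite("pics/p5.png",np.hstack([cv2.resize(w,(390,494)),cv2.resize(s,(400,494),interpolation=cv2.INTER_CUBIC)]))
E
```

```text
time: 15.4
ee_pos: [0.487, -0.2579, 0.1054]
tcp_rot: [-180.0, 0.1, 8.1]
wrist_force: [-0.4, 0.6, -0.9]
opening: 0.0131
grasp_force: 59.2
at [ 0.487  -0.2579  0.1054] [-1.7996e+02  6.0000e-02  8.0700e+00] turn [-0.04  0.06 -0.13] F [-0.4  0.6 -0.9] t 15.4
0 [ 1.4  0.1 45.4] [-0.04  0.06 -0.13]
```

View pics/p5.png

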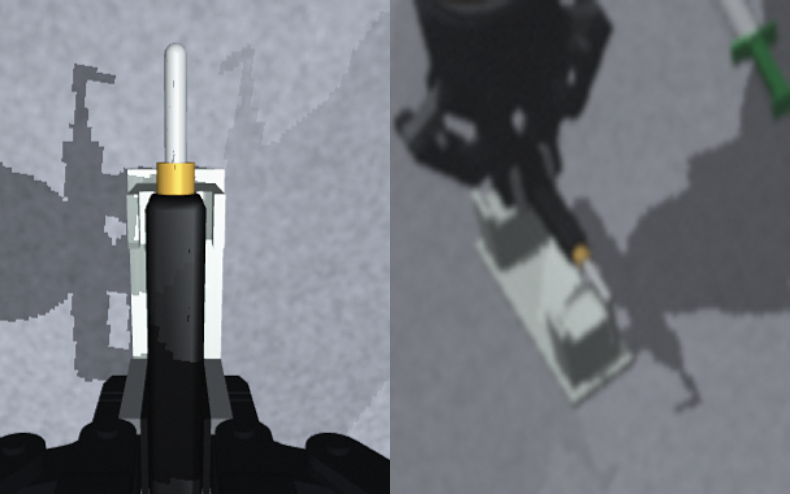

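The hook is centred over the rest, parallel to it and level. Now I lower it.

```bash
python3 -m handwheel '[{"tx":0.0014,"ty":0,"tz":0.015,"ax":0,"ay":0,"az":0,"jaw":-1},{"tx":0,"ty":0,"tz":0.015,"ax":0,"ay":0,"az":0,"jaw":-1},{"tx":0,"ty":0,"tz":0.015,"ax":0,"ay":0,"az":0,"jaw":-1},{"tx":0,"ty":0,"tz":0.01,"ax":0,"ay":0,"az":0,"jaw":-1},{"tx":0,"ty":0,"tz":0.006,"ax":0,"ay":0,"az":0,"jaw":-1},{"tx":0,"ty":0,"tz":0.003,"ax":0,"ay":0,"az":0,"jaw":-1},{"tx":0,"ty":0,"tz":0.002,"ax":0,"ay":0,"az":0,"jaw":-1},{"tx":0,"ty":0,"tz":0.001,"ax":0,"ay":0,"az":0,"jaw":-1},{"tx":0,"ty":0,"tz":0,"ax":0,"ay":0,"az":0,"jaw":-1},{"tx":0,"ty":0,"tz":0,"ax":0,"ay":0,"az":0,"jaw":-1}]'
```

```text
time: 16.75
ee_pos: [0.4888, -0.2571, 0.0395]
tcp_rot: [180.0, -0.0, 8.2]
wrist_force: [0.1, -0.5, -0.0]
opening: 0.0131
grasp_force: 59.2
```

```bash
python3 -m handwheel '[{"tx":0,"ty":0,"tz":0.0005,"ax":0,"ay":0,"az":0,"jaw":-1},{"tx":0,"ty":0,"tz":0.0005,"ax":0,"ay":0,"az":0,"jaw":-1},{"tx":0,"ty":0,"tz":0.0005,"ax":0,"ay":0,"az":0,"jaw":-1},{"tx":0,"ty":0,"tz":0.0005,"ax":0,"ay":0,"az":0,"jaw":-1},{"tx":0,"ty":0,"tz":0.0005,"ax":0,"ay":0,"az":0,"jaw":-1},{"tx":0,"ty":0,"tz":0,"ax":0,"ay":0,"az":0,"jaw":-1},{"tx":0,"ty":0,"tz":0,"ax":0,"ay":0,"az":0,"jaw":-1},{"tx":0,"ty":0,"tz":0,"ax":0,"ay":0,"az":0,"jaw":-1},{"tx":0,"ty":0,"tz":0,"ax":0,"ay":0,"az":0,"jaw":-1},{"tx":0,"ty":0,"tz":0,"ax":0,"ay":0,"az":0,"jaw":-1}]'
```

```text
time: 18.0
ee_pos: [0.4887, -0.257, 0.0374]
tcp_rot: [180.0, -0.0, 8.2]
wrist_force: [-3.0, 1.9, 4.2]
opening: 0.0136
grasp_force: 60.1
```

Contact at the same height as the original grasp, so the hook is seated. Release and withdraw.

```bash
python3 -m handwheel '[{"tx":0,"ty":0,"tz":0,"ax":0,"ay":0,"az":0,"jaw":-0.65},{"tx":0,"ty":0,"tz":0,"ax":0,"ay":0,"az":0,"jaw":-0.5},{"tx":0,"ty":0,"tz":0,"ax":0,"ay":0,"az":0,"jaw":-0.2},{"tx":0,"ty":0,"tz":0,"ax":0,"ay":0,"az":0,"jaw":0},{"tx":0,"ty":0,"tz":0,"ax":0,"ay":0,"az":0,"jaw":0.2},{"tx":0,"ty":0,"tz":0,"ax":0,"ay":0,"az":0,"jaw":0.2},{"tx":0,"ty":0,"tz":-0.015,"ax":0,"ay":0,"az":0,"jaw":0.2},{"tx":0,"ty":0,"tz":-0.025,"ax":0,"ay":0,"az":0,"jaw":0.2},{"tx":0,"ty":0,"tz":-0.035,"ax":0,"ay":0,"az":0,"jaw":0.2},{"tx":0,"ty":0,"tz":-0.035,"ax":0,"ay":0,"az":0,"jaw":0.2}]'
python3 -m handwheel '[{"tx":-0.03,"ty":0,"tz":-0.02,"ax":0,"ay":0,"az":0,"jaw":0.2},{"tx":-0.03,"ty":0,"tz":-0.02,"ax":0,"ay":0,"az":0,"jaw":0.2},{"tx":-0.03,"ty":0,"tz":0,"ax":0,"ay":0,"az":0,"jaw":0.2},{"tx":-0.02,"ty":0,"tz":0,"ax":0,"ay":0,"az":0,"jaw":0.2},{"tx":0,"ty":0,"tz":0,"ax":0,"ay":0,"az":0,"jaw":0.2},{"tx":0,"ty":0,"tz":0,"ax":0,"ay":0,"az":0,"jaw":0.2},{"tx":0,"ty":0,"tz":0,"ax":0,"ay":0,"az":0,"jaw":0.2},{"tx":0,"ty":0,"tz":0,"ax":0,"ay":0,"az":0,"jaw":0.2},{"tx":0,"ty":0,"tz":0,"ax":0,"ay":0,"az":0,"jaw":0.2},{"tx":0,"ty":0,"tz":0,"ax":0,"ay":0,"az":0,"jaw":0.2}]'
python3 - <<'E'
from workcell import optics
import cv2,numpy as np
w=optics.camera("top")["color"][130:360,300:480,::-1]
s=optics.camera("scene")["color"][180:350,170:390,::-1]
cv2.imwrite("pics/p6.png",np.hstack([cv2.resize(w,(360,460),interpolation=cv2.INTER_CUBIC),cv2.resize(s,(440,460),interpolation=cv2.INTER_CUBIC)]))
E
```

```text
time: 19.25
ee_pos: [0.4887, -0.257, 0.149]
tcp_rot: [180.0, -0.0, 8.2]
wrist_force: [-0.2, 0.3, -0.7]
opening: 0.0514
grasp_force: 0.0
time: 20.5
ee_pos: [0.3799, -0.2725, 0.1867]
tcp_rot: [-180.0, 0.0, 8.2]
wrist_force: [0.2, -0.3, -0.6]
opening: 0.0513
grasp_force: 0.0
```

View pics/p6.png

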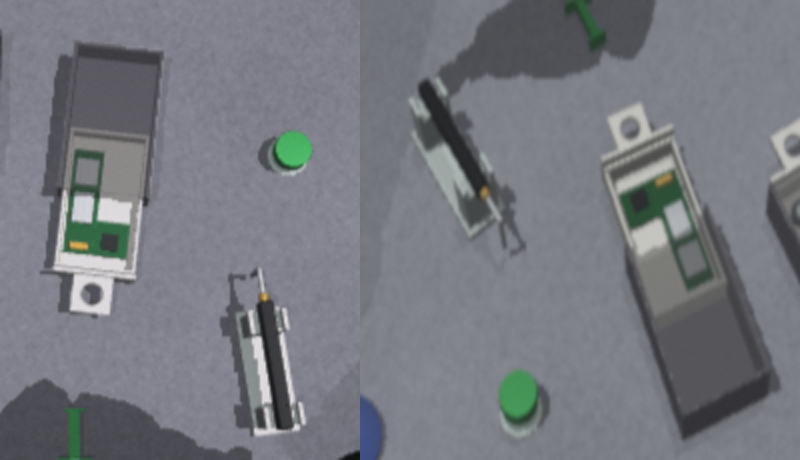

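The hook lies level in its rest as before (top view (262,300) to (285,428)), and the tray stands fully out with its hole at (92,294).

```bash
python3 -c "
from workcell import workorder
print(workorder.job_done())"
```

```text
the job is handed in; nothing more can be done
None
```

The tray with the green circuit board is pulled out to its stop, the hook is back on its rest as it lay before, and the job was handed in at about 20.6 s; no verdict was returned.

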